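Collar the rack tubes and seat the probe swabs

ROBOT

A 7-joint arm with a two-finger parallel gripper is mounted at the origin on the work surface. World frame = base frame: x ahead of the robot, y to its left, z up, the work surface at z = 0. Lengths are in m, angles in rad, forces in N, time in s.
With the tool pointing down it reaches from about 0.425 to 0.95 m from the base axis. Payload 4.7 kg.
Tool frame: the origin (TCP) lies at the very end of the fingers, on their centre line; the grasp point (between the pads) lies 19 mm behind it; x points along the fingers, z is the direction in which the jaws open and shut, and the axes are right-handed (so a half turn about x gives the same grasp; the last joint's range is limited). The gripper opens to 87 mm and grips with 3 to 60 N. Pads are 19 mm wide; open, the fingers measure 117 mm over their backs; the gripper's body (75 mm by 190 mm) begins 51 mm behind the grasp point.
Start: joints at [-1.325, 0.469, -0.049, 1.532, 0.024, 1.141, -0.082], TCP at [0.183, 0.65, 0.223] pointing down, gripper open.
Joint ranges: [-2.59, 2.59], [-0.33, 1.99], [-1.39, 1.29], [0.1, 2.45], [-1.04, 4.18], [0.21, 1.99], [-2.66, 2.66]. Speed limits (rad/s): [2.57, 2.57, 3.14, 3.14, 3.14, 3.14, 3.14].

INTERFACE

Orientations are given as a unit quaternion [w, x, y, z].
In Python, from plant import env, cams, spotter gives the robot as it stands. The module is installed in compiled form; this text tells all that it offers.
- The arm moves only by the tool drive_tool, never from a script. Its argument "motion" is one flat list of numbers, 5 for each row, row after row: the shift along the tool's x, y, z in mm, then the turn about the tool's x in rad, then the opening in per cent of the stroke, from 0 (shut) to 100 (fully open). A call has 1 to 10 rows; each row is the pose to reach, as a shift and turn from the pose commanded when the call began, along the tool's axes at that moment; what a row does not reach only later rows make up. A row lasts 1/12 s, in which the tool goes at most 41.7 mm and 7.16 degrees, less where a joint would pass 70% of its speed; a pose out of reach is approached as far as the arm can. A call with a gripper value outside its range is refused whole. The fingers move at their own pace and stop on an object; "force" is the grip in N (left out, the last holds). Time passes only in rows, so rows that repeat a pose let the fingers close. It gives the time, the measured TCP pose, the force and the opening at its end, in the units of the state.
- env.get_obs(): the state, without advancing time (a new reading comes with each control period).
- cams.snapshot(name): name is "scene" or "top" or "wrist"; returns a dict with "img" (480x640x3 uint8, red, green, blue), "fx", "fy", "cx", "cy" (pixels), "rvec" (rotation vector, rad) and "tvec" (3), from world to camera coordinates, as OpenCV has them; the wrist camera has in their place "mount" (4x4, takes a point from camera to tool coordinates, whose origin is the TCP and whose axes are the tool frame's). Camera axes: x right, y down, z forward; pixel columns grow to the right and rows downward; lengths in m; the calibration is good to about 2 mm. A picture is of the moment at which its call begins: read the wrist's pose just before it. There is no depth.
- env.sign_off(): hands the job in, once; it reports no verdict.
Trained networks look in the newest picture that a camera, given by its name, has taken for a name from the list of things; names that differ only in an ending like _2 or _b are one class to them, and where a whole thing is asked for, a point or a joint stands for the part that bears it (a point fixed in the world has none). Each returns a list of dicts, best first, with "p" (0 to 1); they miss things now and then, are a little off and sometimes report something else, mostly with a low value. They report only what shows in the picture. A call takes as long as a camera call. They do not tell look-alikes from the thing itself.
- spotter.recognise(camera, label): "point" ([x, y, z] in m, in world coordinates, good to about 4 mm: the middle of the surface that is visible of it).
- spotter.masks_of(camera, label): "region" (480x640 bool, what is visible of it).
- spotter.spot_point(camera, label): "point" ([x, y, z] in m, in world coordinates, good to about 4 mm: a listed point, or the origin of a listed thing).
The state is a dict: "time_s": time; "q": joint angles; "joint_vel": joint speeds; "joint_torque": joint torques, N m; "position": TCP position; "eef_rot": TCP orientation; "contact_force": force on the tool from outside, world axes, zero at the start; "ft_torque": the same for the moment, N m; "finger_gap": opening from 0.0 (shut) to 1.0 (fully open).
Only numpy, scipy, OpenCV 4.12 (cv2) and the standard library are available. Lean on these libraries where they do the work, as an engineer would, in place of code of your own. Each camera call takes 0.05 s, during which the arm holds its last target. There are 200 camera calls.

TASK

Get the tube rack ready for the incubator: every one of the three tubes needs a steel collar slipped over it, right down on the rack's deck, and every swab, both those already in tubes and the one in the stand, must end up in a tube of its own with its cap resting squarely on the rim. A collar will not pass over a swab's cap, so swabs already sitting in uncollared tubes must come out first (move them to a collared tube, or park them in the stand); leave the bottle, the jar and the dishes where they are.

Things in the scene. Friction and masses are not known exactly. Their poses are not given: they have to be found in the camera images.
- rack: beige tube rack, fixed: 90 x 270 mm, flat deck 65 mm above the bench. Origin at the centre of its underside, z up, long side along y. Three upright tubes, part of the rack, stand in a row along y, 90 mm apart: each 27 mm outside diameter, sticking up 45 mm above the deck, with a round 15 mm opening more than 90 mm deep
- stand: beige swab stand, fixed to the bench: 90 x 235 mm foot, narrow flat top rail 36 x 235 mm, 100 mm above the bench, with three square 20 mm openings in a row along its y axis (its long side), 80 mm apart. Origin at the centre of its underside, z up. A swab hangs in an opening by its cap
- tube0_mouth (a point): centre of the mouth of rack tube 0, in the plane of its rim, 110 mm above the bench and 45 mm above the rack's deck; z up, axes as the rack's
- tube1_mouth (a point): centre of the mouth of rack tube 1, in the plane of its rim, 110 mm above the bench and 45 mm above the rack's deck; z up, axes as the rack's
- tube2_mouth (a point): centre of the mouth of rack tube 2, in the plane of its rim, 110 mm above the bench and 45 mm above the rack's deck; z up, axes as the rack's
- stand_hole0 (a point): centre of opening 0 of the swab stand, level with the stand's top (100 mm above the bench)
- stand_hole1 (a point): centre of opening 1 of the swab stand, level with the stand's top (100 mm above the bench)
- stand_hole2 (a point): centre of opening 2 of the swab stand, level with the stand's top (100 mm above the bench)
- collar0_mid (a point): centre (half-way up, on the axis) of a loose plain steel collar, a ring 50 mm outside diameter, 33 mm bore, 25 mm high, 0.2 kg; z along its axis. It starts flat on the bench. It fits over a tube but not over a swab's cap; seated on the rack's deck around a tube, its centre is 32.5 mm below the tube's mouth
- collar1_mid (a point): centre (half-way up, on the axis) of a loose plain steel collar, a ring 50 mm outside diameter, 33 mm bore, 25 mm high, 0.2 kg; z along its axis. It starts flat on the bench. It fits over a tube but not over a swab's cap; seated on the rack's deck around a tube, its centre is 32.5 mm below the tube's mouth
- collar2_mid (a point): centre (half-way up, on the axis) of a loose plain steel collar, a ring 50 mm outside diameter, 33 mm bore, 25 mm high, 0.2 kg; z along its axis. It starts flat on the bench. It fits over a tube but not over a swab's cap; seated on the rack's deck around a tube, its centre is 32.5 mm below the tube's mouth
- swab_r0_cap (a point): centre of the cap of a loose probe swab: ribbed blue cap, 38 mm diameter, 32 mm high; below it a 7 mm shaft ending in a rounded white bud 11 mm wide, its tip 101 mm below this point. z points up the swab. With the cap resting on a tube or on the stand this point is 16 mm above the mouth or stand top. None if absent. If present it starts in rack tube 0, which has no collar yet
- swab_r1_cap (a point): centre of the cap of a loose probe swab: ribbed blue cap, 38 mm diameter, 32 mm high; below it a 7 mm shaft ending in a rounded white bud 11 mm wide, its tip 101 mm below this point. z points up the swab. With the cap resting on a tube or on the stand this point is 16 mm above the mouth or stand top. None if absent. If present it starts in rack tube 1, which has no collar yet
- swab_r2_cap (a point): centre of the cap of a loose probe swab: ribbed blue cap, 38 mm diameter, 32 mm high; below it a 7 mm shaft ending in a rounded white bud 11 mm wide, its tip 101 mm below this point. z points up the swab. With the cap resting on a tube or on the stand this point is 16 mm above the mouth or stand top. None if absent. If present it starts in rack tube 2, which has no collar yet
- swab_s0_cap (a point): centre of the cap of a loose probe swab: ribbed blue cap, 38 mm diameter, 32 mm high; below it a 7 mm shaft ending in a rounded white bud 11 mm wide, its tip 101 mm below this point. z points up the swab. With the cap resting on a tube or on the stand this point is 16 mm above the mouth or stand top. None if absent. If present it starts in opening 0 of the stand
- swab_s1_cap (a point): centre of the cap of a loose probe swab: ribbed blue cap, 38 mm diameter, 32 mm high; below it a 7 mm shaft ending in a rounded white bud 11 mm wide, its tip 101 mm below this point. z points up the swab. With the cap resting on a tube or on the stand this point is 16 mm above the mouth or stand top. None if absent. If present it starts in opening 1 of the stand
- swab_s2_cap (a point): centre of the cap of a loose probe swab: ribbed blue cap, 38 mm diameter, 32 mm high; below it a 7 mm shaft ending in a rounded white bud 11 mm wide, its tip 101 mm below this point. z points up the swab. With the cap resting on a tube or on the stand this point is 16 mm above the mouth or stand top. None if absent. If present it starts in opening 2 of the stand
- bottle: bystander, not part of the job: amber glass bottle, 68 mm in diameter, 150 mm high, standing loose on the bench; origin at the centre of its underside
- jar: bystander, not part of the job: white jar, 72 mm in diameter, 80 mm high, standing loose on the bench; origin at the centre of its underside
- dishes: bystander, not part of the job: stack of culture dishes, 90 mm in diameter, 45 mm high, standing loose on the bench; origin at the centre of its underside
Mind the look-alikes: they are no part of the job. What is shaped like the part that bears swab_r1_cap but green, pink or red is not meant.

How it is judged:
By the outcome, as a careful person would: the job done as asked, in the order asked, and still so for the second after the job is handed in, with the robot touching nothing.
Of swab_r0, swab_r1, swab_r2 only 1 to 2 are there at a start; the rules pass over those that are not, and their reading is None.
Of swab_s0, swab_s1, swab_s2 only 1 to 1 are there at a start; the rules pass over those that are not, and their reading is None.
At some moment in a run one of collar0, collar1, collar2 may be knocked a few centimetres aside while the robot is not near it.
It also fails if it takes over 200 s, if anything falls off the work surface, if the arm or the gripper's body presses on something with over 40 N, if the wrist force passes 120 N, or if a joint passes its speed limit or range.

## Working session

There is one attempt and no reset: what is moved stays moved. The work goes in short steps, Python scripts to look and compute and a tool call to move; the robot and the scene stay as the last step left them, time stands still between calls to the robot, and variables do not carry over. Pictures are saved under pics/ and viewed, about 12 in all and at most 16, crops included, and the job is handed in when it is done.

Besides the shell and the picture viewer there is one more tool, called after "Call:" as name(argument=value, ...) on one line, values as JSON. drive_tool: Moves the arm, as the interface text tells. Its arguments: {"type":"object","properties":{"motion":{"type":"array","items":{"type":"number"}},"force":{"type":"number"}},"required":["motion"]}

```bash
mkdir -p pics; cat > h.py <<'E'
import numpy as np, cv2
from scipy.spatial.transform import Rotation as R
from plant import env, cams, spotter
def pose():
    o=env.get_obs(); q=o["eef_rot"]; return np.array(o["position"]), R.from_quat([q[1],q[2],q[3],q[0]]).as_matrix(), o
def proj(s,P):
    return cv2.projectPoints(np.array(P,float).reshape(-1,3),np.array(s["rvec"],float),np.array(s["tvec"],float),np.array([[s["fx"],0,s["cx"]],[0,s["fy"],s["cy"]],[0,0,1]]),None)[0].reshape(-1,2)
def ray(s,uv,z,T=None):
    """pixel -> world point at height z; T=(pos,rot) for wrist"""
    d=np.array([(uv[0]-s["cx"])/s["fx"],(uv[1]-s["cy"])/s["fy"],1])
    if "mount" in s:
        M=np.array(s["mount"]); p,Rm=T; o=p+Rm@M[:3,3]; d=Rm@M[:3,:3]@d
    else:
        Rc=cv2.Rodrigues(np.array(s["rvec"],float))[0]; o=-Rc.T@np.array(s["tvec"],float).ravel(); d=Rc.T@d
    return o+d*(z-o[2])/d[2]
def save(s,n): cv2.imwrite("pics/"+n,s["img"][:,:,::-1])
E
python3 - <<'E'
from h import *
p,r,o=pose(); print(p.round(4),r.round(3),o["finger_gap"])
for c in ["scene","top"]:
    s=cams.snapshot(c); save(s,c+"0.png")
    for l in ["rack","stand","tube0_mouth","tube1_mouth","tube2_mouth","stand_hole0","stand_hole1","stand_hole2","collar0_mid","swab_r0_cap","swab_r1_cap","swab_r2_cap","swab_s0_cap","bottle","jar","dishes"]:
        print(c,l,[(np.round(d["point"],3).tolist(),round(d["p"],2),proj(s,d["point"])[0].round().tolist()) for d in spotter.spot_point(c,l)][:6])
E
```

```text
[0.183  0.6491 0.2215] [[-0.    -0.962  0.271]
 [-0.002  0.271  0.962]
 [-1.    -0.    -0.002]] 0.997847104157489
scene rack [([0.571, 0.009, 0.0], 0.78, [344.0, 268.0]), ([0.39, 0.26, 0.012], 0.69, [405.0, 205.0]), ([0.572, 0.012, 0.113], 0.52, [346.0, 228.0])]
scene stand [([0.507, -0.339, -0.003], 0.83, [189.0, 286.0])]
scene tube0_mouth [([0.552, -0.078, 0.114], 0.73, [304.0, 231.0])]
scene tube1_mouth [([0.572, 0.012, 0.108], 0.78, [346.0, 230.0])]
scene tube2_mouth [([0.581, 0.1, 0.113], 0.79, [385.0, 222.0]), ([0.434, 0.383, 0.009], 0.68, [452.0, 206.0]), ([0.568, 0.01, -0.0], 0.36, [344.0, 267.0])]
scene stand_hole0 [([0.488, -0.262, 0.101], 0.87, [215.0, 237.0]), ([0.528, -0.421, 0.103], 0.84, [139.0, 262.0]), ([0.509, -0.34, 0.102], 0.58, [179.0, 249.0])]
scene stand_hole1 [([0.488, -0.262, 0.101], 0.87, [215.0, 237.0]), ([0.528, -0.421, 0.103], 0.84, [139.0, 262.0]), ([0.509, -0.34, 0.102], 0.58, [179.0, 249.0])]
scene stand_hole2 [([0.488, -0.262, 0.101], 0.87, [215.0, 237.0]), ([0.528, -0.421, 0.103], 0.84, [139.0, 262.0]), ([0.509, -0.34, 0.102], 0.58, [179.0, 249.0])]

[... 1482 characters left out ...]
0, 255.0]), ([0.508, -0.343, 0.102], 0.64, [460.0, 263.0]), ([0.525, -0.421, 0.114], 0.45, [495.0, 255.0])]
top collar0_mid [([0.388, 0.256, 0.015], 0.51, [212.0, 313.0])]
top swab_r0_cap [([0.573, 0.007, 0.11], 0.41, [310.0, 234.0])]
top swab_r1_cap [([0.448, -0.084, 0.099], 0.79, [348.0, 288.0]), ([0.569, 0.006, 0.124], 0.72, [310.0, 235.0]), ([0.454, 0.036, 0.096], 0.6, [297.0, 285.0]), ([0.438, 0.108, 0.102], 0.53, [266.0, 292.0])]
top swab_r2_cap []
top swab_s0_cap []
top bottle [([0.692, 0.35, -0.003], 0.64, [183.0, 197.0])]
top jar [([0.719, -0.278, 0.002], 0.59, [421.0, 187.0])]
top dishes [([0.755, -0.031, 0.001], 0.83, [327.0, 174.0]), ([0.567, 0.009, 0.129], 0.35, [308.0, 236.0])]
```

View pics/scene0.png

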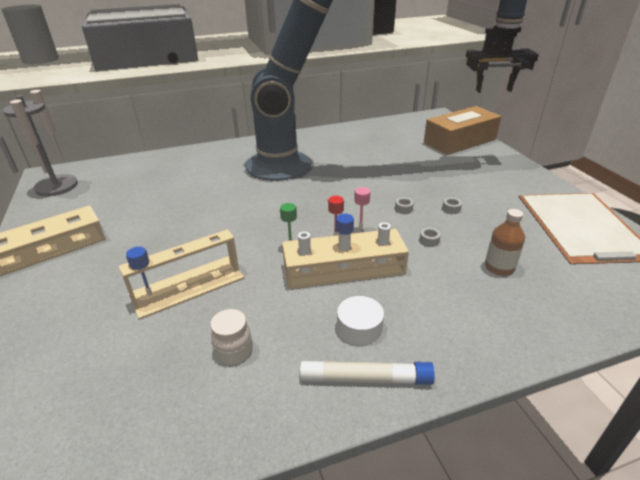

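View pics/top0.png

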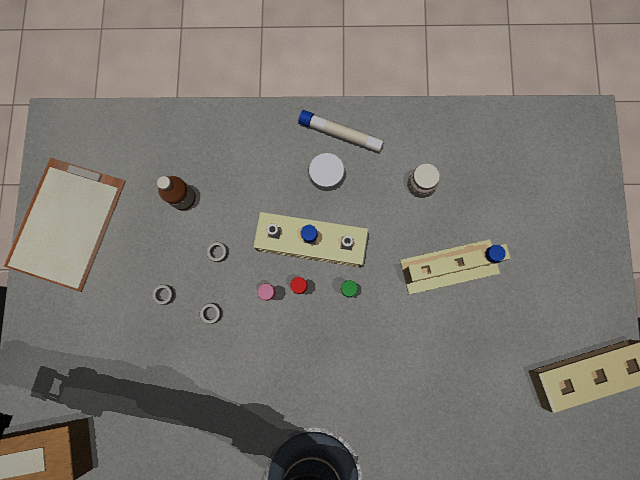

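The scene shows blue swabs in the middle tube (scene 345,224; top 309,233) and at the far stand opening (138,257; top 496,254). The green, red and pink swabs at (289,212), (336,204) and (362,196) are look-alikes, since the ones I want are blue. The big blue-capped marker and the second rack at the far right are not part of the job. The collars are at top pixels (217,252), (163,295) and (210,313).

```bash
cat >> h.py <<'E'
YAW=np.deg2rad(-9.6)
def delta(target,yaw=YAW):
    "tool-axis shift (mm) and turn (rad) from measured pose to TCP target with jaw axis at yaw"
    p,r,o=pose(); d=r.T@(np.array(target)-p)*1000
    a=np.arctan2(r[1,2],r[0,2]); t=-(yaw-a)  # turn about tool x (down)
    t=(t+np.pi/2)%np.pi-np.pi/2
    print("t=%.2f"%o["time_s"],"pos",p.round(4),"shift",d.round(1),"turn",round(t,3),"gap",round(o["finger_gap"],3),"F",np.round(o["contact_force"],1),"q7",round(o["q"][6],2))
E
python3 - <<'E'
from h import *
s=cams.snapshot("top")
for uv in [(217,252),(163,295),(210,313)]: print(ray(s,uv,0.02).round(3))
s2=cams.snapshot("scene")
for uv in [(404,205),(452,205),(430,237)]: print(ray(s2,uv,0.015).round(3))
delta([0.45,0.27,0.33])
E
```

```text
[0.543 0.248 0.02 ]
[0.433 0.379 0.02 ]
[0.389 0.258 0.02 ]
[0.393 0.256 0.015]
[0.439 0.378 0.015]
[0.55  0.246 0.015]
t=1.80 pos [0.1831 0.6497 0.2226] shift [-107.5 -359.9 -293. ] turn 1.464 gap 0.998 F [ 0.8  0.2 -0.6] q7 -0.08
```

Call:
drive_tool(motion=[-108,-360,-293,1.464,100,-108,-360,-293,1.464,100,-108,-360,-293,1.464,100,-108,-360,-293,1.464,100,-108,-360,-293,1.464,100,-108,-360,-293,1.464,100,-108,-360,-293,1.464,100,-108,-360,-293,1.464,100,-108,-360,-293,1.464,100,-108,-360,-293,1.464,100], force=20)

```text
time_s: 2.63
position: [0.4173, 0.3159, 0.3178]
eef_rot: [0.707, -0.014, 0.707, 0.014]
contact_force: [0.7, 0.4, 0.8]
finger_gap: 1.001
```

```bash
python3 - <<'E'
from h import *
delta([0.45,0.27,0.33])
E
```

```text
t=2.63 pos [0.4173 0.3159 0.3178] shift [-12.2 -47.1  30.8] turn 0.208 gap 1.001 F [0.7 0.4 0.8] q7 -0.64
```

Call:
drive_tool(motion=[-5,-45,60,0.208,100,-5,-45,60,0.208,100,-5,-45,60,0.208,100,-5,-45,60,0.208,100,-5,-45,60,0.208,100])

```text
time_s: 3.05
position: [0.4779, 0.2762, 0.3217]
eef_rot: [0.704, 0.057, 0.705, -0.057]
contact_force: [-0.1, 0.5, -0.7]
finger_gap: 1.004
```

```bash
python3 - <<'E'
from h import *
p,r,o=pose(); s=cams.snapshot("wrist"); save(s,"w1.png"); print(np.array(s["mount"]).round(3))
delta([0.543,0.248,0.1]); print(r.round(3))
for d in spotter.spot_point("wrist","collar0_mid"): print(np.round(d["point"],3),d["p"])
E
```

```text
[[ 0.    -0.245  0.969 -0.161]
 [ 0.    -0.969 -0.245  0.068]
 [ 1.     0.    -0.     0.001]
 [ 0.     0.     0.     1.   ]]
t=3.10 pos [0.4774 0.2768 0.3217] shift [221.6 -18.1  69.5] turn 0.008 gap 0.997 F [0.1 0.2 1.2] q7 -0.68
[[-0.001  0.16   0.987]
 [ 0.     0.987 -0.16 ]
 [-1.     0.    -0.001]]
[0.385 0.259 0.01 ] 0.69
```

View pics/w1.png

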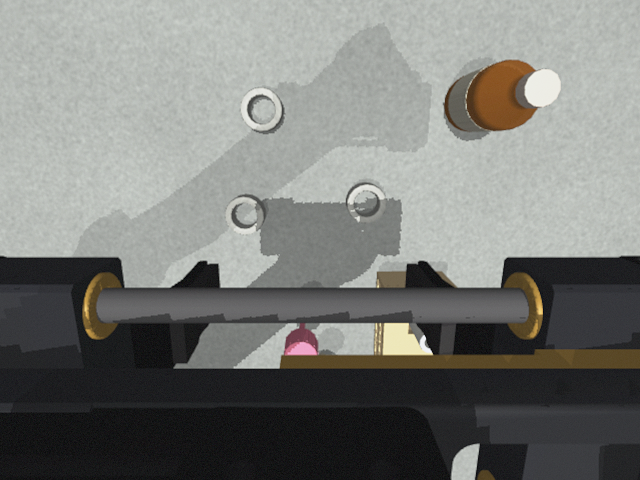

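```bash
cat >> h.py <<'E'
from scipy.optimize import minimize
def camproj(s,P,T):
    M=np.array(s["mount"]); p,r=T; C=(np.array(P)-p)@r; C=(C-M[:3,3])@M[:3,:3]
    return np.c_[C[:,0]/C[:,2]*s["fx"]+s["cx"],C[:,1]/C[:,2]*s["fy"]+s["cy"]]
A=np.linspace(0,2*np.pi,60)
def cyl(x,y,rad,z0,z1): return np.array([[x+rad*np.cos(a),y+rad*np.sin(a),z] for z in (z0,z1) for a in A])
def fitcyl(s,T,mask,g,rad,z0,z1):
    "fit xy of an upright cylinder's silhouette to a mask; returns xy, IoU"
    pts=np.argwhere(mask)[:,::-1].astype(np.int32); m=np.zeros(mask.shape,np.uint8); cv2.fillConvexPoly(m,cv2.convexHull(pts),1)
    def f(v):
        P=cyl(v[0],v[1],rad,z0,z1); uv=proj(s,P) if T is None else camproj(s,P,T)
        k=np.zeros(mask.shape,np.uint8); cv2.fillConvexPoly(k,np.round(cv2.convexHull(uv.astype(np.float32))*16).astype(np.int32),1,shift=4)
        return -(m&k).sum()/((m|k).sum())
    best=minimize(f,g[:2],method="Nelder-Mead",options=dict(initial_simplex=[[g[0]-.008,g[1]-.005],[g[0]+.008,g[1]-.005],[g[0],g[1]+.008]],xatol=1e-4))
    return best.x.round(4),round(-best.fun,3)
def collars(s,T,cam="wrist",z0=0.):
    for d in spotter.masks_of(cam,"collar0_mid"):
        c=np.argwhere(d["region"]).mean(0)[::-1]; g=ray(s,c,z0+.0125,T)
        print(c.round(),round(d["p"],2),*fitcyl(s,T,d["region"],g,.025,z0,z0+.025))
E
python3 - <<'E'
from h import *
p,r,o=pose(); s=cams.snapshot("wrist"); collars(s,(p,r)); print(s["fx"])
s=cams.snapshot("top"); collars(s,None,"top")
s=cams.snapshot("scene"); collars(s,None,"scene")
E
```

```text
[245. 214.] 0.73 [0.3129 0.2798] -0.0
369.84171548718587
[210. 314.] 0.83 [0.3338 0.2589] -0.0
[404. 205.] 0.82 [0.2816 0.2863] -0.0h.py:36: RuntimeWarning: overflow encountered in scalar negative
  return -(m&k).sum()/((m|k).sum())
```

```bash
sed -i 's/return -(m&k).sum()\/((m|k).sum())/return -float((m\&k).sum())\/float((m|k).sum())/; s/    for d in spotter.masks_of(cam,"collar0_mid"):/    for d in sum((spotter.masks_of(cam,"collar%d_mid"%i) for i in range(3)),[]):/' h.py
python3 - <<'E'
from h import *
p,r,o=pose(); s=cams.snapshot("wrist"); collars(s,(p,r)); print(s["fx"])
s=cams.snapshot("top"); collars(s,None,"top")
E
```

```text
[245. 213.] 0.61 [0.3885 0.2614] 0.935
[366. 201.] 0.84 [0.5445 0.2522] 0.944
[261. 108.] 0.76 [0.4347 0.3845] 0.931
369.84171548718587
[210. 313.] 0.6 [0.3899 0.2593] 0.922
[217. 250.] 0.68 [0.5459 0.2507] 0.872
[310. 240.] 0.32 [0.5683 0.0057] 0.08
[175. 192.] 0.19 [0.7003 0.3674] 0.427
[168. 295.] 0.57 [0.4322 0.3716] 0.522
```

```bash
python3 - <<'E'
from h import *
delta([0.545,0.2515,0.08])
E
```

```text
t=3.85 pos [0.4786 0.2755 0.322 ] shift [242.  -13.   69.4] turn 0.005 gap 0.999 F [ 0.2  0.5 -0. ] q7 -0.68
```

Call:
drive_tool(motion=[120,-13,70,0.005,100,240,-13,70,0.005,100,240,-13,70,0.005,100,240,-13,70,0.005,100,240,-13,70,0.005,100,240,-13,70,0.005,100,240,-13,70,0.005,100,240,-13,70,0.005,100])

```text
time_s: 4.52
position: [0.5444, 0.2503, 0.0798]
eef_rot: [0.703, 0.058, 0.706, -0.061]
contact_force: [-0.3, -0.2, -0.0]
finger_gap: 0.999
```

```bash
python3 - <<'E'
from h import *
p,r,o=pose(); s=cams.snapshot("wrist"); save(s,"w2.png"); collars(s,(p,r))
delta([0.545,0.2515,0.005])
E
```

```text
[ 75. 244.] 0.81 [0.3907 0.2615] 0.323
[310. 245.] 0.68 [0.5437 0.2524] 0.945
[77. 51.] 0.59 [0.4358 0.383 ] 0.938
t=4.72 pos [0.5469 0.2527 0.0849] shift [79.9 -1.8 -2. ] turn 0.001 gap 1.0 F [-0.6  0.  -1.4] q7 -0.45
```

View pics/w2.png

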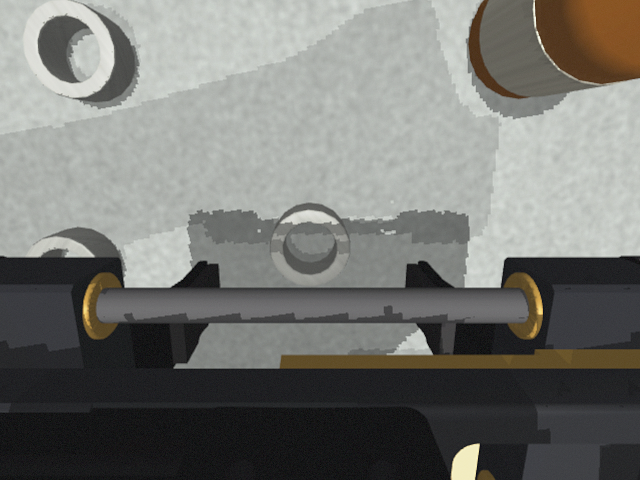

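The collar being grasped sits between the fingers at (310,245), with the others at (75,50) and (75,245). The height reading jumped by 5 mm, so I'm checking the noise.

```bash
python3 - <<'E'
from h import *
for i in range(4):
    p,r,o=pose(); print(p.round(4),o["time_s"]); s=cams.snapshot("wrist"); collars(s,(p,r)) if i==3 else 0
E
```

```text
[0.5469 0.2527 0.0849] 4.7167
[0.5467 0.2527 0.0848] 4.7667
[0.5465 0.2525 0.0845] 4.8167
[0.5462 0.2524 0.0841] 4.8667
[ 75. 245.] 0.98 [0.3912 0.2622] 0.282
[307. 247.] 0.88 [0.5436 0.2529] 0.945
[79. 57.] 0.79 [0.4358 0.3829] 0.948
```

Call:
drive_tool(motion=[37,0,-2,0,100,72,0,-2,0,100,72,0,-2,0,100,72,0,-2,0,100,72,0,-2,0,100])

```text
time_s: 5.48
position: [0.5447, 0.252, 0.0113]
eef_rot: [0.705, 0.059, 0.704, -0.059]
contact_force: [0.6, -0.4, -0.1]
finger_gap: 1.0
```

```bash
python3 - <<'E'
from h import *
for i in range(3):
    p,r,o=pose(); print(p.round(4),o["time_s"]); s=cams.snapshot("wrist"); collars(s,(p,r)) if i==2 else 0
delta([0.5437,0.2527,0.006])
E
```

```text
[0.5447 0.252  0.0113] 5.4833
[0.5452 0.2522 0.0119] 5.5333
[0.5453 0.2523 0.0122] 5.5833
[307. 284.] 0.82 [0.5436 0.2514] 0.907
[27. 44.] 0.88 [0.434  0.3839] 0.994
t=5.78 pos [0.5443 0.2522 0.0113] shift [ 5.3  0.4 -0.7] turn 0.001 gap 1.0 F [-0.2  0.4  0.1] q7 -0.41
```

Go down a further 5 mm and close.

Call:
drive_tool(motion=[4,0,-1,0,100,5,0,-1,0,60,5,0,-1,0,45,5,0,-1,0,45,5,0,-1,0,45,5,0,-1,0,45,5,0,-1,0,45,5,0,-1,0,45], force=25)

```text
time_s: 6.45
position: [0.5427, 0.2519, 0.0049]
eef_rot: [0.705, 0.059, 0.705, -0.059]
contact_force: [-0.4, 0.4, -0.1]
finger_gap: 0.572
```

Call:
drive_tool(motion=[0,0,0,0,45,0,0,0,0,45,-30,0,0,0,45,-60,0,0,0,45,-100,0,0,0,45,-140,0,0,0,45,-160,0,0,0,45,-160,0,0,0,45,-160,0,0,0,45])

```text
time_s: 7.2
position: [0.5427, 0.2521, 0.1658]
eef_rot: [0.705, 0.059, 0.704, -0.058]
contact_force: [-0.2, 0.3, -3.0]
finger_gap: 0.574
```

```bash
python3 - <<'E'
from h import *
for c in ["top","scene"]:
    s=cams.snapshot(c)
    for i in range(3):
        print(c,i,[(np.round(d["point"],4).tolist(),round(d["p"],2)) for d in spotter.spot_point(c,"tube%d_mouth"%i)][:2])
s=cams.snapshot("top"); cv2.imwrite("pics/t1.png",cv2.resize(s["img"][200:275,230:390,::-1],None,fx=5,fy=5,interpolation=cv2.INTER_CUBIC))
delta([0.588,0.1,0.2])
E
```

```text
top 0 [([0.5612, -0.0826, 0.1083], 0.73)]
top 1 [([0.5717, 0.0047, 0.1125], 0.55)]
top 2 [([0.5871, 0.0984, 0.1099], 0.77), ([0.5095, -0.3391, -0.0033], 0.25)]
scene 0 [([0.5527, -0.0764, 0.1147], 0.76)]
scene 1 [([0.57, 0.0115, 0.1081], 0.64), ([0.5437, 0.2513, 0.1742], 0.45)]
scene 2 [([0.7526, -0.0275, 0.0013], 0.18)]
t=7.65 pos [0.5423 0.2517 0.1642] shift [ -35.8 -142.1   70.2] turn 0.0 gap 0.571 F [ 0.6  0.5 -1. ] q7 -0.49
```

View pics/t1.png

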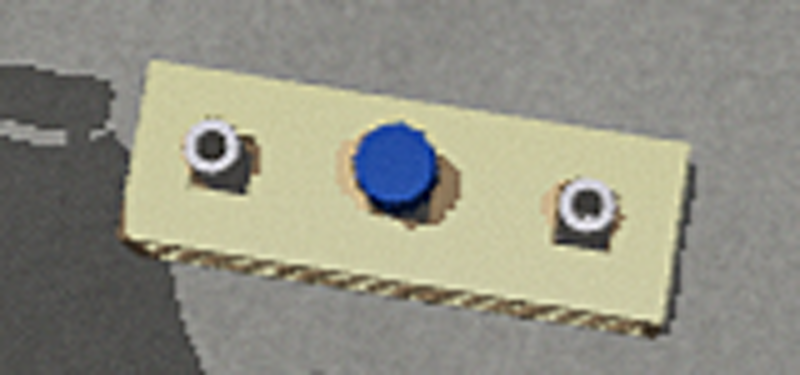

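The crop shows tube 2's mouth at about (272.2,228.8) px, tube 0's at (347.0,240.8), and the blue cap over tube 1. I'll hover just beside tube 2 and refine with the wrist camera.

Call:
drive_tool(motion=[-60,-50,15,0,45,-85,-90,30,0,45,-85,-130,60,0,45,-85,-170,68,0,45,-85,-200,68,0,45,-85,-200,68,0,45,-85,-200,68,0,45,-85,-200,68,0,45,-85,-200,68,0,45,-85,-200,68,0,45])

```text
time_s: 8.48
position: [0.5762, 0.0453, 0.2495]
eef_rot: [0.704, 0.058, 0.705, -0.058]
contact_force: [-0.3, 0.7, -1.0]
finger_gap: 0.573
```

```bash
python3 - <<'E'
from h import *
s=cams.snapshot("top")
for n,uv,z in [("t2",(272.2,228.8),.11),("t0",(347,240.8),.11),("cap",(309,232.8),.142)]: print(n,ray(s,uv,z).round(4))
p,r,o=pose(); s=cams.snapshot("wrist"); save(s,"w3.png"); print(p.round(4))
g=camproj(s,[[.588,.1,.11]],(p,r))[0]; print(g)
for i in range(3): print([(np.round(d["point"],4).tolist(),round(d["p"],2)) for d in spotter.spot_point("wrist","tube%d_mouth"%i)][:2])
E
```

```text
t2 [0.5861 0.0959 0.11  ]
t0 [ 0.5579 -0.0808  0.11  ]
cap [0.571  0.0068 0.142 ]
[0.5762 0.0453 0.2494]
[315.18299037 152.07426051]
[]
[]
[([0.5825, 0.0994, 0.1123], 0.57)]
```

View pics/w3.png

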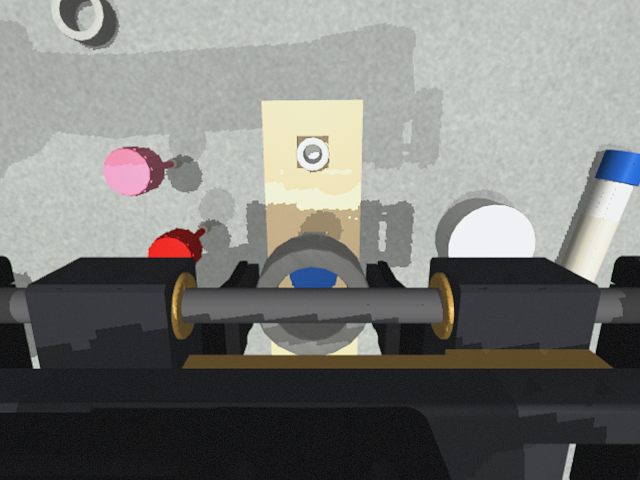

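```bash
cat >> h.py <<'E'
def tube(s,T,g,n=None,z1=.11,z0=.08):
    "refine tube mouth: grey/white blob near guess"
    u=(camproj(s,[[g[0],g[1],.1]],T) if T else proj(s,[[g[0],g[1],.1]]))[0].astype(int)
    h=cv2.cvtColor(s["img"],cv2.COLOR_RGB2HSV); m=(h[:,:,1]<40).astype(np.uint8)
    w=np.zeros_like(m); cv2.circle(w,tuple(int(v) for v in u),26,1,-1); m&=w
    m=cv2.morphologyEx(m,cv2.MORPH_OPEN,np.ones((3,3),np.uint8))
    k,l,st,_=cv2.connectedComponentsWithStats(m); b=1+np.argmax(st[1:,4]); m=l==b
    print("tube blob",st[b]); return fitcyl(s,T,m,g,.0135,z0,z1)
E
python3 - <<'E'
from h import *
p,r,o=pose(); s=cams.snapshot("wrist"); T=(p,r); print(p.round(4))
print(tube(s,T,(.586,.098)))
collars(s,T,z0=p[2]-.005)
delta([.586,.098,.25])
E
```

```text
[0.5763 0.0444 0.2497]
tube blob [296 136  32  34 873]
(array([0.5854, 0.0993]), np.float64(0.917))
[84. 21.] 0.87 [0.5081 0.1893] 0.57
[313. 175.] 0.45 [0.5859 0.1001] 0.454
[312. 292.] 0.86 [0.5767 0.0442] 0.91
[484. 230.] 0.75 [0.6443 0.0541] 0.369
t=8.93 pos [0.5764 0.0436 0.2499] shift [-0.1 55.2  0.4] turn 0.001 gap 0.575 F [ 0.1  0.3 -1.4] q7 -0.16
```

Call:
drive_tool(motion=[0,28,0,0,45,0,56,0,0,45,30,56,0,0,45,60,56,0,0,45,90,56,0,0,45,120,56,0,0,45,122,56,0,0,45,122,56,0,0,45,122,56,0,0,45,122,56,0,0,45])

```text
time_s: 9.77
position: [0.5875, 0.0987, 0.1303]
eef_rot: [0.706, 0.06, 0.703, -0.058]
contact_force: [-0.8, 0.2, -1.1]
finger_gap: 0.572
```

```bash
python3 - <<'E'
from h import *
p,r,o=pose(); s=cams.snapshot("wrist"); T=(p,r); print(p.round(4)); 
collars(s,T,z0=p[2]-.005)
d=s["img"][180:380,200:430].copy()
for z,rad,c in [(.11,.0135,(255,0,0)),(.11,.0075,(255,0,0))]:
    u=camproj(s,cyl(.5854,.0993,rad,z,z),T)
    for a in u: cv2.circle(d,(int(a[0]-200),int(a[1]-180)),0,c,-1)
x=np.hstack([s["img"][180:380,200:430],d]); cv2.imwrite("pics/w4.png",cv2.resize(x[:,:,::-1],None,fx=1.7,fy=1.7))
delta([.5854,.099,.125])
E
```

```text
[0.5875 0.0987 0.1303]
[ 18. 102.] 0.75 [0.4615 0.2066] 0.703
[312. 292.] 0.8 [0.5879 0.0986] 0.899
t=9.97 pos [0.5865 0.0988 0.1294] shift [ 4.4  0.  -1.1] turn 0.001 gap 0.573 F [-0.2  0.5 -2. ] q7 -0.18
```

View pics/w4.png

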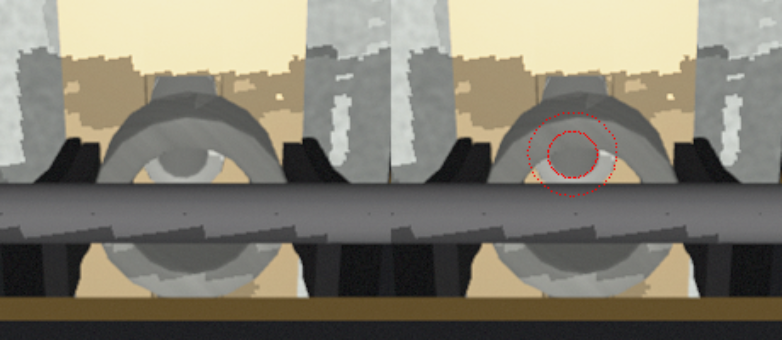

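The tube's mouth shows through the bore at left (184,158), within about 1 mm of the prediction, so I'm descending.

Call:
drive_tool(motion=[10,0,-1,0,45,20,0,-1,0,45,30,0,-1,0,45,40,0,-1,0,45,50,0,-1,0,45,54,0,-1,0,45,54,0,-1,0,45,54,0,-1,0,45])

```text
time_s: 10.63
position: [0.5847, 0.0986, 0.0735]
eef_rot: [0.704, 0.059, 0.705, -0.059]
contact_force: [-0.1, 0.6, -2.3]
finger_gap: 0.575
```

```bash
python3 - <<'E'
from h import *
s=cams.snapshot("wrist"); delta([.586,.0985,.07])
E
```

```text
t=10.68 pos [0.5851 0.0987 0.074 ] shift [ 4.  -0.   0.9] turn 0.0 gap 0.573 F [-0.6  0.1 -2.4] q7 -0.15
```

Call:
drive_tool(motion=[3,0,0,0,45,4,0,0,0,45,4,0,0,0,70,4,0,0,0,100,4,0,0,0,100,-20,0,0,0,100,-60,0,0,0,100,-100,0,0,0,100,-140,0,0,0,100,-160,0,0,0,100])

```text
time_s: 11.52
position: [0.587, 0.0987, 0.2396]
eef_rot: [0.707, 0.06, 0.702, -0.058]
contact_force: [1.3, 0.0, 1.1]
finger_gap: 0.985
```

```bash
python3 - <<'E'
from h import *
s=cams.snapshot("top")
collars(s,None,"top"); delta([.391,.2615,.22])
E
```

```text
[449. 266.] 0.45 [ 0.5172 -0.3441] 0.106
[278. 232.] 0.56 [0.5984 0.0994] 0.644
[163. 295.] 0.82 [0.4364 0.3824] 0.831
t=11.72 pos [0.5846 0.0989 0.2343] shift [  14.3  128.2 -218. ] turn 0.001 gap 0.995 F [ 0.3 -0.4 -1.2] q7 -0.24
```

Call:
drive_tool(motion=[0,21,-36,0,100,0,42,-72,0,100,0,63,-108,0,100,0,85,-145,0,100,0,107,-182,0,100,0,128,-218,0,100,60,128,-218,0,100,120,128,-218,0,100,135,128,-218,0,100,135,128,-218,0,100])

```text
time_s: 12.55
position: [0.3859, 0.258, 0.0927]
eef_rot: [0.701, 0.055, 0.708, -0.062]
contact_force: [-0.9, -0.5, 0.3]
finger_gap: 1.001
```

```bash
python3 - <<'E'
from h import *
s=cams.snapshot("wrist");s=cams.snapshot("wrist");s=cams.snapshot("wrist")
p,r,o=pose(); s=cams.snapshot("wrist"); collars(s,(p,r))
delta([.391,.2615,.007])
E
```

```text
[304. 264.] 0.79 [0.3802 0.2306] 0.545
[349.  36.] 0.96 [0.4343 0.3847] 0.972
t=12.90 pos [0.3925 0.2621 0.1009] shift [93.9 -1.2 -1.6] turn 0.0 gap 1.003 F [ 0.3  0.6 -0.8] q7 -0.69
```

```bash
python3 - <<'E'
from h import *
p,r,o=pose(); s=cams.snapshot("wrist"); collars(s,(p,r)); save(s,"w5.png")
print(p.round(4),camproj(s,[[.391,.2615,.0125]],(p,r)))
E
```

```text
[302. 265.] 0.72 [0.3799 0.2299] 0.512
[346.  37.] 0.83 [0.434  0.3845] 0.959
[0.3925 0.2621 0.1009] [[309.16858086 238.41203019]]
```

View pics/w5.png

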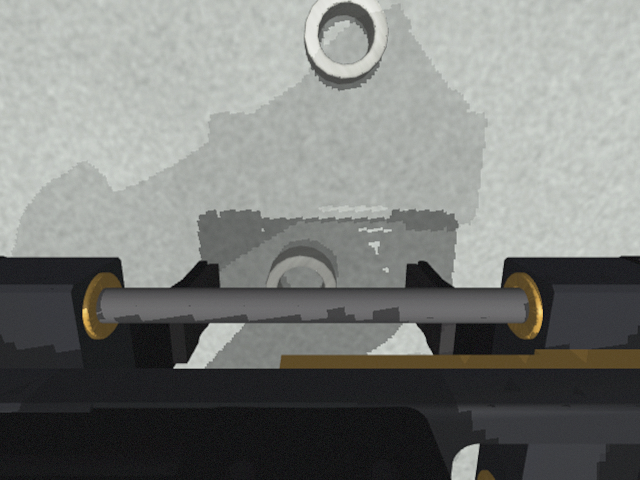

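The collar has been knocked: it is now at about (302,280), partly behind the bar, near (0.38,0.23). I'll shift for a clear view.

Call:
drive_tool(motion=[-30,-40,-4,0,100,-60,-55,-4,0,100,-60,-55,-4,0,100,-60,-55,-4,0,100,-60,-55,-4,0,100])

```text
time_s: 13.52
position: [0.3779, 0.2081, 0.1593]
eef_rot: [0.705, 0.059, 0.704, -0.058]
contact_force: [0.0, 0.0, -0.1]
finger_gap: 1.0
```

```bash
python3 - <<'E'
from h import *
p,r,o=pose(); s=cams.snapshot("wrist"); collars(s,(p,r)); print(r.round(3))
s=cams.snapshot("top"); collars(s,None,"top")
p,r,o=pose(); s=cams.snapshot("wrist"); collars(s,(p,r));delta([.38,.23,.007])
E
```

```text
[310. 195.] 0.6 [0.3805 0.2304] 0.941
[345.   7.] 0.72 [0.4339 0.3848] 0.975
[309. 195.] 0.18 [0.3798 0.2304] 0.956
[[ 0.001  0.166  0.986]
 [ 0.001  0.986 -0.166]
 [-1.     0.001  0.   ]]
[227. 318.] 0.7 [0.3801 0.2207] 0.614
[312. 240.] 0.47 [0.5818 0.011 ] 0.079
[273. 232.] 0.45 [0.5985 0.1068] 0.941
[158. 288.] 0.58 [0.4536 0.3913] 0.16
[310. 194.] 0.79 [0.3801 0.2298] 0.959
[565. 251.] 0.32 [0.5898 0.1416] 0.23
[346.   6.] 0.88 [0.4343 0.3845] 0.99
t=14.12 pos [0.3779 0.2077 0.1588] shift [151.8  22.3  -1.6] turn 0.001 gap 1.0 F [ 0.2  0.  -0.4] q7 -0.69
```

Call:
drive_tool(motion=[35,22,-1,0,100,70,22,-1,0,100,100,22,-1,0,100,125,22,-1,0,100,138,22,-1,0,100,144,22,-1,0,100,148,22,-1,0,100,150,22,-1,0,100,150,22,-1,0,100])

```text
time_s: 14.87
position: [0.3811, 0.2299, 0.0094]
eef_rot: [0.705, 0.059, 0.704, -0.059]
contact_force: [0.7, -1.0, 0.6]
finger_gap: 1.002
```

```bash
python3 - <<'E'
from h import *
s=cams.snapshot("wrist");s=cams.snapshot("wrist"); delta([.3802,.2302,.006])
E
```

```text
t=14.97 pos [0.3813 0.23   0.0098] shift [ 3.8 -0.  -1.1] turn 0.001 gap 1.0 F [-1.2  0.5  0. ] q7 -0.55
```

Call:
drive_tool(motion=[4,0,-1,0,60,4,0,-1,0,45,4,0,-1,0,45,4,0,-1,0,45,4,0,-1,0,45,4,0,-1,0,45,4,0,-1,0,45])

```text
time_s: 15.55
position: [0.3796, 0.2298, 0.005]
eef_rot: [0.705, 0.059, 0.705, -0.059]
contact_force: [-1.0, 0.7, 0.7]
finger_gap: 0.575
```

Call:
drive_tool(motion=[-30,0,0,0,45,-70,0,0,0,45,-110,0,0,0,45,-150,0,0,0,45,-190,0,0,0,45,-230,0,0,0,45,-243,0,0,0,45,-243,0,0,0,45])

```text
time_s: 16.22
position: [0.3814, 0.2309, 0.2515]
eef_rot: [0.706, 0.061, 0.703, -0.057]
contact_force: [0.3, 0.5, -2.6]
finger_gap: 0.572
```

```bash
python3 - <<'E'
from h import *
s=cams.snapshot("wrist"); delta([.549,-.137,.25])
E
```

```text
t=16.27 pos [0.3799 0.23   0.2489] shift [  -1.7 -333.8  227.7] turn 0.001 gap 0.576 F [-0.2 -0.4 -3.3] q7 -0.78
```

Call:
drive_tool(motion=[0,-33,22,0,45,0,-66,45,0,45,0,-99,67,0,45,0,-133,91,0,45,0,-166,113,0,45,0,-200,137,0,45,0,-233,159,0,45,0,-267,182,0,45,0,-300,205,0,45,0,-325,222,0,45])

```text
time_s: 17.1
position: [0.5436, -0.1311, 0.245]
eef_rot: [0.703, 0.059, 0.706, -0.061]
contact_force: [0.1, -0.3, -1.8]
finger_gap: 0.575
```

Call:
drive_tool(motion=[0,-9,6,0,45,0,-9,6,0,45,0,-9,6,0,45,0,-9,6,0,45,0,-9,6,0,45])

```text
time_s: 17.52
position: [0.5483, -0.1354, 0.247]
eef_rot: [0.704, 0.058, 0.705, -0.058]
contact_force: [-0.3, -0.4, -2.1]
finger_gap: 0.572
```

```bash
python3 - <<'E'
from h import *
s=cams.snapshot("wrist");s=cams.snapshot("wrist")
p,r,o=pose(); s=cams.snapshot("wrist"); T=(p,r); print(p.round(4))
print(tube(s,T,(.557,-.079)))
collars(s,T,z0=p[2]-.005)
delta([.557,-.079,.13])
E
```

```text
[ 0.5487 -0.1359  0.2477]
tube blob [295 133  33  34 892]
(array([ 0.5575, -0.0789]), np.float64(0.924))
[312. 291.] 0.55 [ 0.5496 -0.1359] 0.896
t=17.82 pos [ 0.5489 -0.137   0.2481] shift [118.1  58.4  -1.7] turn 0.001 gap 0.574 F [-0.3  0.3 -1.9] q7 0.23
```

Call:
drive_tool(motion=[0,29,0,0,45,0,58,-1,0,45,30,58,-1,0,45,60,58,-1,0,45,85,58,-1,0,45,105,58,-1,0,45,115,58,-1,0,45,120,58,-1,0,45,120,58,-1,0,45,120,58,-1,0,45])

```text
time_s: 18.65
position: [0.5584, -0.0805, 0.1289]
eef_rot: [0.705, 0.059, 0.704, -0.059]
contact_force: [-0.2, 0.0, -1.4]
finger_gap: 0.574
```

```bash
cat >> h.py <<'E'
def chk(n,tx,ty):
    p,r,o=pose(); s=cams.snapshot("wrist"); T=(p,r)
    d=s["img"][180:380,200:430].copy()
    for rad in (.0135,.0075):
        for a in camproj(s,cyl(tx,ty,rad,.11,.11),T): cv2.circle(d,(int(a[0]-200),int(a[1]-180)),0,(255,0,0),-1)
    x=np.hstack([s["img"][180:380,200:430],d]); cv2.imwrite("pics/"+n,cv2.resize(x[:,:,::-1],None,fx=1.7,fy=1.7)); return s,T
E
python3 - <<'E'
from h import *
s,T=chk("w6.png",.5575,-.0797); collars(s,T,z0=T[0][2]-.005)
delta([.5575,-.0797,.07])
E
```

```text
[312. 292.] 0.69 [ 0.559  -0.0797] 0.903
[309. 140.] 0.44 [0.5729 0.0065] 0.394
t=18.85 pos [ 0.5584 -0.0803  0.1291] shift [59.1  0.4 -1.1] turn 0.001 gap 0.574 F [-0.4  1.  -2.2] q7 0.23
```

View pics/w6.png

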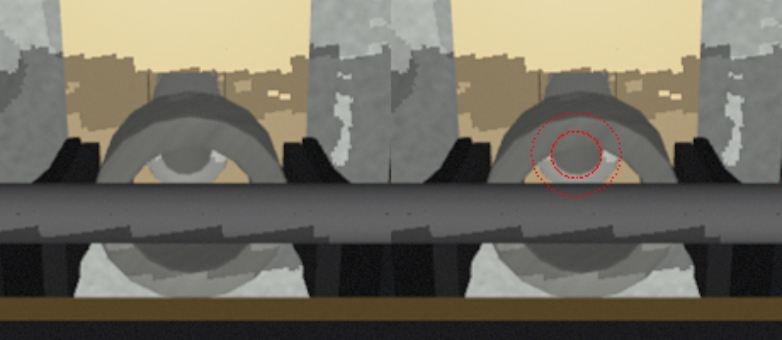

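The picture is nearly identical to the earlier fit, with the mouth at (187,157), so I'm descending and releasing in two steps.

Call:
drive_tool(motion=[10,0,-1,0,45,20,0,-1,0,45,30,0,-1,0,45,40,0,-1,0,45,50,0,-1,0,45,55,0,-1,0,45,55,0,-1,0,45,57,0,-1,0,45,57,0,-1,0,45])

```text
time_s: 19.6
position: [0.5568, -0.0802, 0.0709]
eef_rot: [0.705, 0.059, 0.705, -0.059]
contact_force: [0.1, 0.3, -2.5]
finger_gap: 0.575
```

```bash
python3 - <<'E'
from h import *
s=cams.snapshot("wrist"); delta([.5575,-.0797,.07])
E
```

```text
t=19.65 pos [ 0.5569 -0.0801  0.0712] shift [1.2 0.5 0.5] turn 0.0 gap 0.57 F [-0.2 -0.4 -2.7] q7 0.28
```

Call:
drive_tool(motion=[1,0,0,0,45,1,0,0,0,70,1,0,0,0,100,1,0,0,0,100,-20,0,0,0,100,-60,0,0,0,100,-100,0,0,0,100,-140,0,0,0,100,-170,0,0,0,100,-180,0,0,0,100])

```text
time_s: 20.48
position: [0.5592, -0.0811, 0.2565]
eef_rot: [0.708, 0.06, 0.701, -0.059]
contact_force: [0.7, -0.1, 0.3]
finger_gap: 0.995
```

```bash
cat >> h.py <<'E'
def caps(s,T,cam="wrist",zc=.126,near=None):
    for d in sum((spotter.masks_of(cam,"swab_%s%d_cap"%(a,i)) for a in "r" for i in (1,)),[]):
        m=d["region"]; h=cv2.cvtColor(s["img"],cv2.COLOR_RGB2HSV); b=m&(h[:,:,0]>105)&(h[:,:,0]<130)&(h[:,:,1]>120)
        c=np.argwhere(m).mean(0)[::-1]; blue=b.sum()/m.sum()
        if b.sum()>30: print(c.round(),"p",round(d["p"],2),"blue",round(blue,2),*fitcyl(s,T,b,ray(s,c,zc,T),.019,zc-.016,zc+.016))
E
python3 - <<'E'
from h import *
s=cams.snapshot("wrist");s=cams.snapshot("wrist");s=cams.snapshot("wrist")
p,r,o=pose(); s=cams.snapshot("wrist"); T=(p,r); save(s,"w7.png")
caps(s,T); print(camproj(s,[[.572,.0095,.126]],T)); collars(s,T,z0=.065)
delta([.572,.0095,.2])
E
```

```text
[311. 102.] p 0.73 blue 0.93 [0.5715 0.0097] 0.943
[[311.80739783 104.50855099]]
[313. 212.] 0.55 [ 0.5582 -0.0793] 0.936
[311.  14.] 0.59 [0.5859 0.0989] 0.984
[280. 343.] 0.34 [ 0.501  -0.2067] 0.599
t=20.88 pos [ 0.5557 -0.0799  0.2492] shift [49.1 90.9  1.4] turn 0.0 gap 0.999 F [ 0.1 -0.3 -0. ] q7 0.12
```

View pics/w7.png

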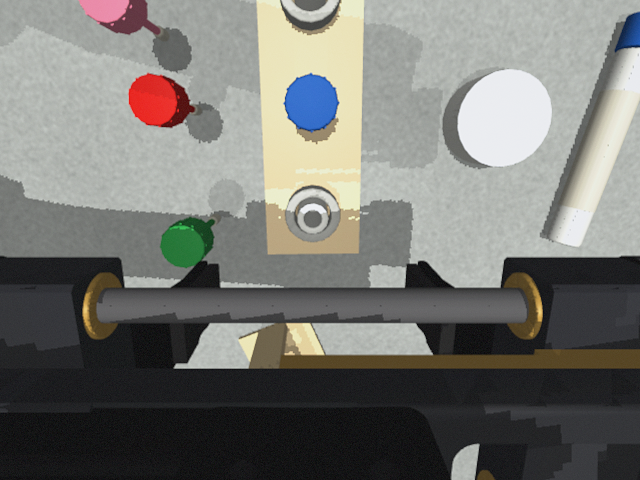

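Both collars read as seated on the deck. The blue cap is at (311,102), with red at (157,100), green at (187,242) and pink at (113,10); I'm grasping the blue one.

Call:
drive_tool(motion=[0,35,0,0,100,0,70,1,0,100,0,91,1,0,100,35,91,1,0,100,70,91,1,0,100,100,91,1,0,100,120,91,1,0,100,130,91,1,0,100,134,91,1,0,100,134,91,1,0,100])

```text
time_s: 21.72
position: [0.5725, 0.0093, 0.1162]
eef_rot: [0.704, 0.059, 0.705, -0.059]
contact_force: [0.5, 0.2, 0.1]
finger_gap: 1.0
```

```bash
python3 - <<'E'
from h import *
s=cams.snapshot("wrist"); delta([.5715,.0096,.113])
E
```

```text
t=21.77 pos [0.5732 0.0093 0.1173] shift [ 4.3  0.  -1.8] turn 0.0 gap 0.997 F [-0.4 -0.3  0.2] q7 0.07
```

Call:
drive_tool(motion=[4,0,-1,0,100,4,0,-1,0,60,4,0,-1,0,30,4,0,-1,0,30,4,0,-1,0,30,4,0,-1,0,30,4,0,-1,0,30,4,0,-1,0,30,4,0,-1,0,30,4,0,-1,0,30], force=20)

```text
time_s: 22.6
position: [0.5717, 0.0097, 0.1129]
eef_rot: [0.705, 0.059, 0.705, -0.059]
contact_force: [-0.3, -0.4, 0.5]
finger_gap: 0.428
```

Call:
drive_tool(motion=[0,0,0,0,30,-20,0,0,0,30,-50,0,0,0,30,-85,0,0,0,30,-115,0,0,0,30,-130,0,0,0,30,-130,0,0,0,30,-130,0,0,0,30])

```text
time_s: 23.27
position: [0.5719, 0.0098, 0.2433]
eef_rot: [0.705, 0.059, 0.704, -0.059]
contact_force: [-0.1, 0.5, -1.8]
finger_gap: 0.429
```

```bash
python3 - <<'E'
from h import *
s=cams.snapshot("wrist");p,r,o=pose(); s=cams.snapshot("wrist"); T=(p,r); print(p.round(4)); caps(s,T,zc=p[2]+.013)
s=cams.snapshot("scene"); save(s,"s2.png")
delta([.5575,-.0797,.243])
E
```

```text
[0.5711 0.0099 0.2421]
[313. 295.] p 0.67 blue 0.94 [0.5718 0.012 ] 0.895
t=23.47 pos [0.5708 0.0098 0.2413] shift [ -1.6 -90.5   1.8] turn 0.001 gap 0.427 F [ 0.7  1.  -0.6] q7 -0.03
```

Call:
drive_tool(motion=[0,-30,1,0,30,0,-60,1,0,30,0,-90,2,0,30,0,-91,2,0,30,15,-91,2,0,30,30,-91,2,0,30,36,-91,2,0,30,36,-91,2,0,30,36,-91,2,0,30,36,-91,2,0,30])

```text
time_s: 24.3
position: [0.559, -0.0804, 0.2074]
eef_rot: [0.705, 0.059, 0.704, -0.059]
contact_force: [0.3, 1.0, 0.1]
finger_gap: 0.429
```

```bash
python3 - <<'E'
from h import *
s=cams.snapshot("wrist");s=cams.snapshot("wrist");s=cams.snapshot("wrist");s=cams.snapshot("wrist");
delta([.5578,-.080,.185])
p,r,o=pose(); s=cams.snapshot("scene"); save(s,"s3.png"); print(proj(s,[[p[0],p[1],p[2]+.013],[p[0],p[1],p[2]-.083],[.5578,-.08,.11]]))
x=s["img"][140:270,250:400,::-1]; cv2.imwrite("pics/s3c.png",cv2.resize(x,None,fx=4,fy=4,interpolation=cv2.INTER_CUBIC))
E
```

```text
t=24.50 pos [ 0.559  -0.0803  0.2076] shift [22.6  0.1 -1.2] turn 0.001 gap 0.431 F [ 0.2 -0.5 -0.4] q7 0.16
[[302.09317337 189.39330976]
 [303.87190635 228.73393134]
 [304.11572328 233.95939688]]
```

View pics/s3c.png

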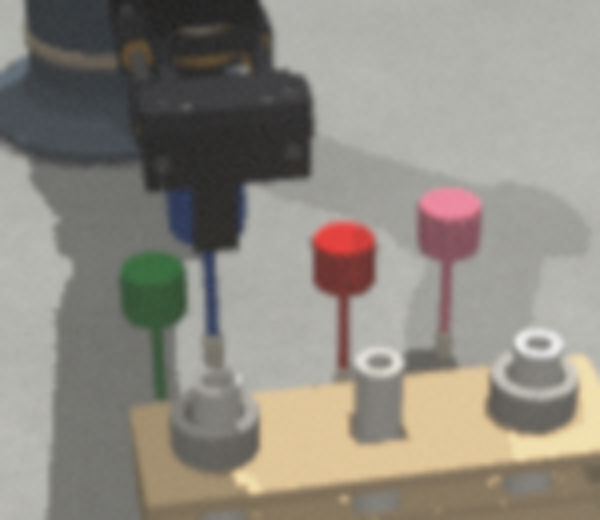

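```bash
python3 - <<'E'
from h import *
s=cams.snapshot("scene")
f=lambda P:((proj(s,P)-[250,140]+.5)*4-.5).round(1)
print(f([[.5581,-.080,.11],[.572,.009,.11],[.586,.0985,.11],[.560,-.080,.11],[.5581,-.077,.11]]))
p,r,o=pose(); print(p.round(4)); print("bud mid,shaft top",f([[p[0],p[1],p[2]-.083],[p[0],p[1],p[2]-.06],[p[0],p[1],p[2]-.01]]))
x=cv2.resize(s["img"][190:250,285:400,::-1],None,fx=7,fy=7,interpolation=cv2.INTER_CUBIC); cv2.imwrite("pics/s4c.png",x)
E
```

```text
[[218.1 377.6]
 [381.7 358.8]
 [542.3 340.3]
 [219.2 379.6]
 [223.4 376.5]]
[ 0.5588 -0.0803  0.2073]
bud mid,shaft top [[216.9 356.6]
 [215.3 320.7]
 [211.6 238.8]]
```

View pics/s4c.png

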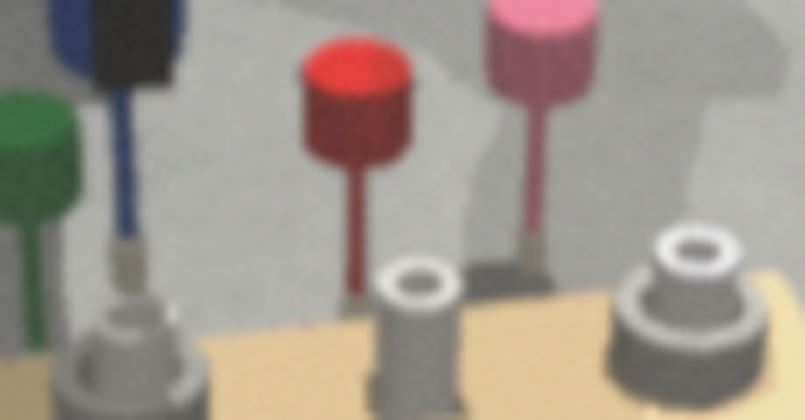

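The bud and shaft hang upright: the bud is at (129,265) and tube 0's mouth at about (136,312), within 1 mm of being aligned. I'll lower gently.

Call:
drive_tool(motion=[4,0,-1,0,30,8,0,-1,0,30,12,0,-1,0,30,16,0,-1,0,30,20,0,-1,0,30,24,0,-1,0,30,24,0,-1,0,30])

```text
time_s: 25.18
position: [0.557, -0.08, 0.1819]
eef_rot: [0.704, 0.059, 0.705, -0.059]
contact_force: [-0.2, 1.0, -0.3]
finger_gap: 0.431
```

Call:
drive_tool(motion=[10,0,0,0,30,20,0,0,0,30,30,0,0,0,30,40,0,0,0,30,50,0,0,0,30,58,0,0,0,30,63,0,0,0,30,66,0,0,0,30,66,0,0,0,30])

```text
time_s: 25.93
position: [0.5573, -0.0802, 0.1163]
eef_rot: [0.704, 0.059, 0.705, -0.059]
contact_force: [0.2, -0.3, -0.9]
finger_gap: 0.431
```

```bash
python3 - <<'E'
from h import *
s=cams.snapshot("wrist"); delta([.5578,-.080,.113])
E
```

```text
t=25.98 pos [ 0.5576 -0.0803  0.1168] shift [3.8 0.3 0.1] turn 0.0 gap 0.432 F [-0.  -0.1 -1. ] q7 0.24
```

Call:
drive_tool(motion=[3,0,0,0,30,3,0,0,0,30,3,0,0,0,60,3,0,0,0,100,3,0,0,0,100,-20,0,0,0,100,-60,0,0,0,100,-95,0,0,0,100,-120,0,0,0,100,-130,0,0,0,100])

```text
time_s: 26.82
position: [0.5596, -0.081, 0.2512]
eef_rot: [0.707, 0.059, 0.702, -0.059]
contact_force: [-0.1, 0.4, -0.8]
finger_gap: 0.942
```

```bash
python3 - <<'E'
from h import *
s=cams.snapshot("top"); caps(s,None,"top"); collars(s,None,"top")
delta([.434,.3335,.245])
E
```

```text
[274. 232.] 0.46 [0.5986 0.1052] 0.97
[163. 294.] 0.53 [0.435  0.3829] 0.816
t=27.07 pos [ 0.5565 -0.0797  0.2451] shift [   0.6  387.2 -189.3] turn 0.001 gap 0.992 F [ 0.4  0.5 -0.8] q7 0.13
```

Call:
drive_tool(motion=[0,37,-18,0,100,0,74,-36,0,100,0,111,-54,0,100,0,148,-72,0,100,0,185,-90,0,100,0,222,-108,0,100,0,259,-126,0,100,0,296,-144,0,100,0,333,-162,0,100,0,365,-178,0,100])

```text
time_s: 27.9
position: [0.4404, 0.3116, 0.2449]
eef_rot: [0.704, 0.057, 0.706, -0.059]
contact_force: [1.0, 0.8, -0.6]
finger_gap: 1.0
```

Call:
drive_tool(motion=[30,22,-11,0,100,60,22,-11,0,100,80,22,-11,0,100,85,22,-11,0,100,85,22,-11,0,100,85,22,-11,0,100,85,22,-11,0,100])

```text
time_s: 28.48
position: [0.4365, 0.3329, 0.163]
eef_rot: [0.705, 0.06, 0.704, -0.059]
contact_force: [0.0, 0.1, 0.9]
finger_gap: 1.003
```

```bash
python3 - <<'E'
from h import *
for i in range(2):
    p,r,o=pose(); s=cams.snapshot("wrist"); collars(s,(p,r)); 
delta([.434,.384,.007])
s=cams.snapshot("top"); caps(s,None,"top")
E
```

```text
[297. 159.] 0.88 [0.4337 0.384 ] 0.943
[298. 160.] 0.73 [0.4341 0.3842] 0.947
t=28.88 pos [0.4357 0.333  0.1624] shift [155.4  49.9 -10.2] turn 0.001 gap 1.001 F [0.5 0.3 0.4] q7 -0.7
[347. 239.] p 0.79 blue 0.94 [ 0.5586 -0.0824] 0.827
```

Call:
drive_tool(motion=[20,25,-5,0,100,50,50,-10,0,100,85,50,-10,0,100,115,50,-10,0,100,135,50,-10,0,100,145,50,-10,0,100,150,50,-10,0,100,152,50,-10,0,100,152,50,-10,0,100], force=25)

```text
time_s: 29.73
position: [0.4347, 0.3842, 0.0107]
eef_rot: [0.705, 0.059, 0.704, -0.059]
contact_force: [0.3, 0.3, 0.2]
finger_gap: 0.996
```

```bash
python3 - <<'E'
from h import *
s=cams.snapshot("wrist");s=cams.snapshot("wrist"); delta([.434,.384,.006])
E
```

```text
t=29.83 pos [0.4349 0.3845 0.0113] shift [ 5.3 -0.7 -0.8] turn 0.0 gap 1.002 F [ 0.9 -0.   0.6] q7 -0.65
```

Call:
drive_tool(motion=[5,0,-1,0,60,5,0,-1,0,45,5,0,-1,0,45,5,0,-1,0,45,5,0,-1,0,45,5,0,-1,0,45,5,0,-1,0,45,5,0,-1,0,45])

```text
time_s: 30.5
position: [0.4332, 0.384, 0.005]
eef_rot: [0.705, 0.059, 0.705, -0.059]
contact_force: [-0.1, -0.9, 0.3]
finger_gap: 0.572
```

Call:
drive_tool(motion=[-30,0,0,0,45,-70,0,0,0,45,-110,0,0,0,45,-150,0,0,0,45,-190,0,0,0,45,-230,0,0,0,45,-243,0,0,0,45,-243,0,0,0,45,-243,0,0,0,45])

```text
time_s: 31.25
position: [0.4325, 0.3837, 0.2475]
eef_rot: [0.704, 0.059, 0.705, -0.059]
contact_force: [0.1, -0.5, -3.8]
finger_gap: 0.576
```

```bash
python3 - <<'E'
from h import *
s=cams.snapshot("wrist"); delta([.563,-.047,.25])
E
```

```text
t=31.30 pos [0.4318 0.3832 0.2461] shift [  -3.2 -402.4  200.8] turn 0.001 gap 0.576 F [-0.2  0.4 -2.9] q7 -0.8
```

Call:
drive_tool(motion=[-3,-36,18,0,45,-3,-72,36,0,45,-3,-108,54,0,45,-3,-144,72,0,45,-3,-180,90,0,45,-3,-216,108,0,45,-3,-252,126,0,45,-3,-288,144,0,45,-3,-324,162,0,45,-3,-360,180,0,45])

```text
time_s: 32.13
position: [0.5492, -0.0026, 0.2482]
eef_rot: [0.703, 0.059, 0.706, -0.059]
contact_force: [-0.4, -0.4, -1.9]
finger_gap: 0.574
```

Call:
drive_tool(motion=[0,-30,15,0,45,0,-42,21,0,45,0,-42,21,0,45,0,-42,21,0,45,0,-42,21,0,45,0,-42,21,0,45])

```text
time_s: 32.63
position: [0.5637, -0.0437, 0.2497]
eef_rot: [0.704, 0.058, 0.706, -0.058]
contact_force: [0.1, -0.1, -2.4]
finger_gap: 0.571
```

```bash
python3 - <<'E'
from h import *
s=cams.snapshot("wrist");s=cams.snapshot("wrist")
p,r,o=pose(); s=cams.snapshot("wrist"); T=(p,r); print(p.round(4))
print(tube(s,T,(.572,.0095)))
collars(s,T,z0=p[2]-.005)
delta([.572,.009,.13])
E
```

```text
[ 0.5641 -0.0441  0.2504]
tube blob [294 137  33  34 877]
(array([0.5719, 0.0101]), np.float64(0.938))
[312. 229.] 0.91 [ 0.5658 -0.0398] 0.039
[313. 290.] 0.22 [ 0.5647 -0.0437] 0.904
[310.  42.] 0.91 [0.5832 0.0748] 0.45
[312. 290.] 0.41 [ 0.5648 -0.0434] 0.911
[282. 352.] 0.24 [ 0.5418 -0.1009] 0.017
t=32.93 pos [ 0.5644 -0.0452  0.251 ] shift [121.   54.7  -1.5] turn 0.002 gap 0.573 F [ 0.3  0.6 -2.7] q7 0.07
```

Call:
drive_tool(motion=[0,27,0,0,45,0,54,-2,0,45,30,54,-2,0,45,60,54,-2,0,45,85,54,-2,0,45,105,54,-2,0,45,117,54,-2,0,45,123,54,-2,0,45,123,54,-2,0,45,123,54,-2,0,45])

```text
time_s: 33.77
position: [0.5722, 0.0077, 0.1288]
eef_rot: [0.705, 0.059, 0.704, -0.059]
contact_force: [0.3, 0.2, -2.6]
finger_gap: 0.574
```

```bash
python3 - <<'E'
from h import *
s,T=chk("w8.png",.572,.0092); collars(s,T,z0=T[0][2]-.005)
delta([.572,.009,.07])
E
```

```text
[309. 143.] 0.6 [0.5861 0.0928] 0.32
[312. 352.] 0.41 [ 0.5638 -0.0479] 0.026
[307.  88.] 0.92 [0.5824 0.0839] 0.49
[312. 290.] 0.91 [0.5729 0.0084] 0.916
t=33.97 pos [0.5723 0.0077 0.1292] shift [59.2  1.1 -0.6] turn 0.001 gap 0.57 F [-0.3  1.2 -1.9] q7 0.07
```

View pics/w8.png

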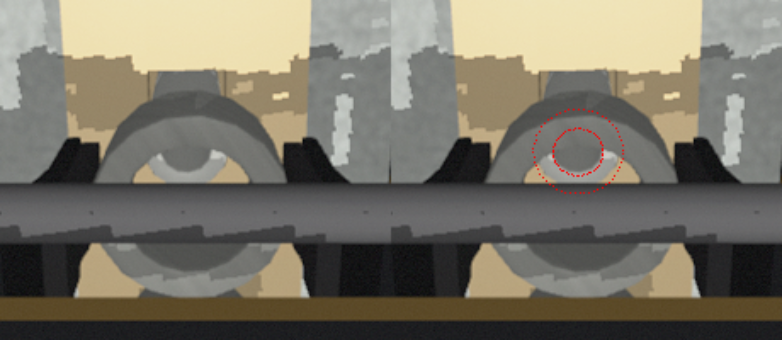

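Call:
drive_tool(motion=[10,1,-1,0,45,20,1,-1,0,45,30,1,-1,0,45,40,1,-1,0,45,50,1,-1,0,45,55,1,-1,0,45,57,1,-1,0,45,57,1,-1,0,45,57,1,-1,0,45])

```text
time_s: 34.72
position: [0.5709, 0.0087, 0.0709]
eef_rot: [0.705, 0.059, 0.704, -0.059]
contact_force: [0.3, -0.2, -2.6]
finger_gap: 0.574
```

```bash
python3 - <<'E'
from h import *
s=cams.snapshot("wrist"); delta([.572,.009,.07])
E
```

```text
t=34.77 pos [0.571  0.0087 0.071 ] shift [1.  0.4 1. ] turn 0.0 gap 0.577 F [ 0.7  0.3 -2. ] q7 0.12
```

Call:
drive_tool(motion=[1,0,0,0,45,1,0,0,0,70,1,0,0,0,100,1,0,0,0,100,-20,0,0,0,100,-60,0,0,0,100,-100,0,0,0,100,-140,0,0,0,100,-170,0,0,0,100,-180,0,0,0,100])

```text
time_s: 35.6
position: [0.5733, 0.0083, 0.2565]
eef_rot: [0.708, 0.06, 0.701, -0.058]
contact_force: [0.5, -0.2, -0.0]
finger_gap: 0.992
```

```bash
python3 - <<'E'
from h import *
s=cams.snapshot("wrist"); s=cams.snapshot("top"); caps(s,None,"top",zc=.116); delta([.52,-.48,.25])
E
```

```text
t=35.75 pos [0.5706 0.0091 0.2511] shift [   0.7 -490.7   31.3] turn 0.001 gap 1.0 F [-0.5  0.6 -0.3] q7 -0.03
```

Call:
drive_tool(motion=[0,-40,3,0,100,0,-80,5,0,100,0,-120,8,0,100,0,-160,10,0,100,0,-200,13,0,100,0,-240,15,0,100,0,-280,18,0,100,0,-320,20,0,100,0,-360,23,0,100,0,-400,26,0,100])

```text
time_s: 36.58
position: [0.5284, -0.3908, 0.2478]
eef_rot: [0.703, 0.06, 0.706, -0.058]
contact_force: [1.2, -0.1, 0.1]
finger_gap: 1.001
```

Call:
drive_tool(motion=[0,-30,2,0,100,0,-60,4,0,100,0,-85,5,0,100,0,-90,5,0,100,0,-90,5,0,100,0,-90,5,0,100,0,-90,5,0,100])

```text
time_s: 37.17
position: [0.5205, -0.4773, 0.2496]
eef_rot: [0.704, 0.059, 0.705, -0.057]
contact_force: [-0.5, 0.2, 0.6]
finger_gap: 1.001
```

```bash
python3 - <<'E'
from h import *
s=cams.snapshot("wrist"); s=cams.snapshot("wrist")
for i in range(2):
    p,r,o=pose(); s=cams.snapshot("wrist"); caps(s,(p,r),zc=.116)
save(s,"w9.png")
print([(np.round(d["point"],4).tolist(),round(d["p"],2)) for d in spotter.spot_point("wrist","swab_s1_cap")])
delta([.527,-.419,.103])
s=cams.snapshot("top"); caps(s,None,"top",zc=.126); collars(s,None,"top",z0=.065)
E
```

```text
[([0.506, -0.3392, 0.0968], 0.46)]
t=37.52 pos [ 0.5201 -0.4788  0.2512] shift [148.2  60.1  -3.2] turn 0.002 gap 1.0 F [ 0.6 -0.1  0.2] q7 0.84
[348. 239.] p 0.67 blue 0.94 [ 0.5594 -0.0822] 0.864
[309. 239.] 0.15 [0.5667 0.0184] 0.09
[273. 230.] 0.45 [0.5878 0.0988] 0.965
[311. 237.] 0.71 [0.5736 0.0079] 0.832
```

View pics/w9.png

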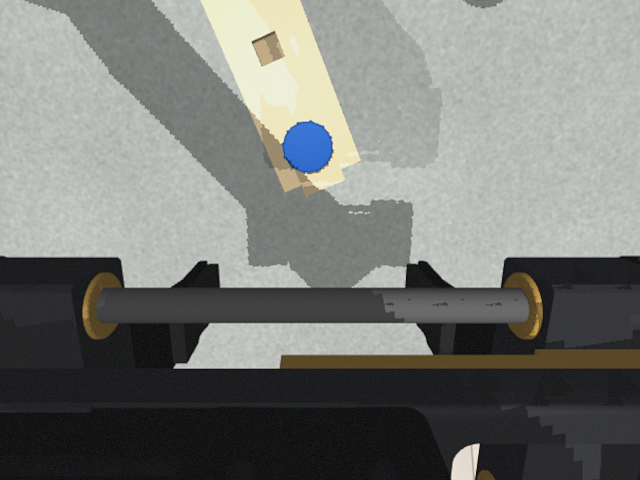

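The stand swab's blue cap is clear at (308,147), though the network missed it. I'll fit it by colour instead.

```bash
cat >> h.py <<'E'
def bluecap(s,T,zc):
    h=cv2.cvtColor(s["img"],cv2.COLOR_RGB2HSV); m=((h[:,:,0]>105)&(h[:,:,0]<130)&(h[:,:,1]>120)&(h[:,:,2]>60)).astype(np.uint8)
    k,l,st,ct=cv2.connectedComponentsWithStats(m)
    for i in range(1,k):
        if st[i,4]>300: print(st[i],*fitcyl(s,T,l==i,ray(s,ct[i],zc,T),.019,zc-.016,zc+.016))
E
python3 - <<'E'
from h import *
for i in range(2):
    p,r,o=pose(); s=cams.snapshot("wrist"); bluecap(s,(p,r),.116)
delta([.527,-.419,.103])
E
```

```text
[ 283  119   51   52 1983] [ 0.5277 -0.4178] 0.938
[ 283  119   51   52 1981] [ 0.5277 -0.4178] 0.934
t=37.87 pos [ 0.5197 -0.4795  0.2509] shift [147.9  60.9  -2.8] turn 0.0 gap 1.0 F [-0.5  0.4  0. ] q7 0.84
```

Call:
drive_tool(motion=[0,31,-1,0,100,0,62,-2,0,100,35,62,-2,0,100,70,62,-2,0,100,100,62,-2,0,100,120,62,-2,0,100,132,62,-2,0,100,140,62,-2,0,100,142,62,-2,0,100,142,62,-2,0,100], force=20)

```text
time_s: 38.7
position: [0.5283, -0.4185, 0.1094]
eef_rot: [0.705, 0.059, 0.704, -0.059]
contact_force: [0.6, -0.8, -1.4]
finger_gap: 1.003
```

```bash
python3 - <<'E'
from h import *
s=cams.snapshot("wrist"); s=cams.snapshot("wrist"); delta([.5277,-.4183,.104])
E
```

```text
t=38.80 pos [ 0.5287 -0.4189  0.1104] shift [ 6.4  0.4 -1.1] turn 0.0 gap 1.001 F [ 0.4 -0.7  1.1] q7 0.84
```

Call:
drive_tool(motion=[5,0,-1,0,100,6,0,-1,0,60,6,0,-1,0,30,6,0,-1,0,30,6,0,-1,0,30,6,0,-1,0,30,6,0,-1,0,30,6,0,-1,0,30,6,0,-1,0,30,6,0,-1,0,30])

```text
time_s: 39.63
position: [0.5271, -0.4178, 0.1029]
eef_rot: [0.705, 0.059, 0.705, -0.059]
contact_force: [-0.2, -0.0, -0.5]
finger_gap: 0.433
```

Call:
drive_tool(motion=[0,0,0,0,30,-20,0,0,0,30,-50,0,0,0,30,-85,0,0,0,30,-120,0,0,0,30,-150,0,0,0,30,-170,0,0,0,30,-170,0,0,0,30,-170,0,0,0,30])

```text
time_s: 40.38
position: [0.5272, -0.4182, 0.2739]
eef_rot: [0.705, 0.059, 0.704, -0.059]
contact_force: [-0.1, 0.8, 0.3]
finger_gap: 0.432
```

```bash
python3 - <<'E'
from h import *
s=cams.snapshot("wrist");p,r,o=pose(); s=cams.snapshot("wrist"); print(p.round(4)); caps(s,(p,r),zc=p[2]+.012)
delta([.5718,.0091,.27])
E
```

```text
[ 0.5268 -0.4174  0.2722]
t=40.53 pos [ 0.5265 -0.4169  0.271 ] shift [  1.8 427.6 -26.1] turn 0.001 gap 0.429 F [-0.2  0.7 -0.6] q7 0.75
```

Call:
drive_tool(motion=[0,40,-2,0,30,0,80,-5,0,30,0,120,-7,0,30,0,160,-10,0,30,0,200,-12,0,30,0,240,-15,0,30,0,280,-17,0,30,0,320,-20,0,30,0,355,-22,0,30,0,380,-23,0,30])

```text
time_s: 41.37
position: [0.5669, -0.0345, 0.2712]
eef_rot: [0.704, 0.058, 0.706, -0.057]
contact_force: [0.5, -0.7, -0.0]
finger_gap: 0.431
```

Call:
drive_tool(motion=[0,25,-2,0,30,0,40,-3,0,30,0,47,-3,0,30,20,47,-3,0,30,40,47,-3,0,30,55,47,-3,0,30,60,47,-3,0,30,60,47,-3,0,30,60,47,-3,0,30,60,47,-3,0,30])

```text
time_s: 42.2
position: [0.573, 0.007, 0.2138]
eef_rot: [0.705, 0.059, 0.704, -0.059]
contact_force: [-0.3, 0.2, -0.5]
finger_gap: 0.432
```

```bash
python3 - <<'E'
from h import *
s=cams.snapshot("wrist");s=cams.snapshot("wrist");s=cams.snapshot("wrist");p,r,o=pose(); s=cams.snapshot("wrist"); bluecap(s,(p,r),p[2]+.0125)
delta([.572,.0092,.19])
s=cams.snapshot("scene"); x=cv2.resize(s["img"][170:250,285:400,::-1],None,fx=7,fy=7,interpolation=cv2.INTER_CUBIC)
f=lambda P:((proj(s,P)-[285,170]+.5)*7-.5).round(1)
p,r,o=pose(); print(f([[p[0],p[1],p[2]-.083],[p[0],p[1],p[2]-.03],[.572,.0092,.11]])); cv2.imwrite("pics/s5c.png",x)
E
```

```text
[ 271  242   86   46 2665] [0.5753 0.0205] 0.322
[ 267  323   91   32 2226] [0.5716 0.0034] 0.268
t=42.40 pos [0.5728 0.0075 0.2137] shift [23.7  1.5 -1.1] turn 0.001 gap 0.431 F [-0.1 -0.5 -1.1] q7 0.01
[[421.1 365.6]
 [424.2 217.4]
 [424.  418.2]]
```

View pics/s5c.png

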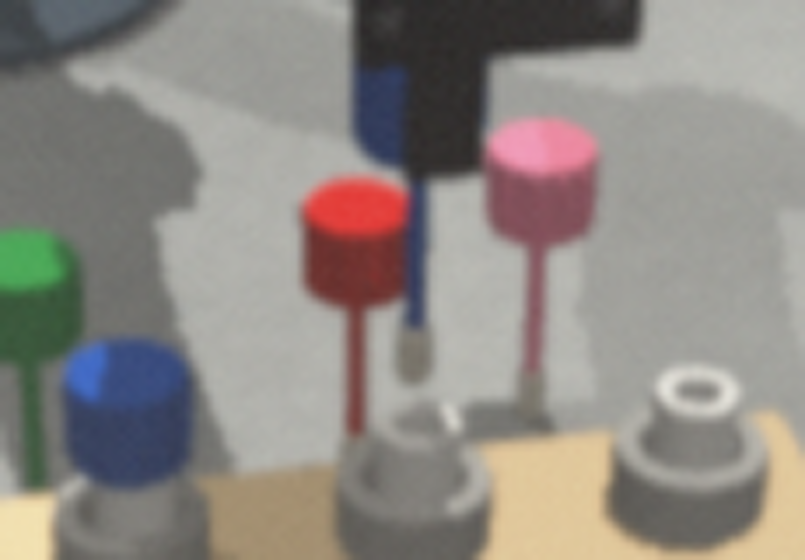

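The bud is at (414,355) and the mouth at (420,424), hanging upright and about 2 mm short in y. I'll shift +2 mm and lower.

Call:
drive_tool(motion=[0,2,-1,0,30,0,2,-1,0,30,6,2,-1,0,30,12,2,-1,0,30,18,2,-1,0,30,24,2,-1,0,30,30,2,-1,0,30,30,2,-1,0,30])

```text
time_s: 43.12
position: [0.5707, 0.0097, 0.1812]
eef_rot: [0.704, 0.059, 0.706, -0.059]
contact_force: [-0.8, -0.9, -0.4]
finger_gap: 0.429
```

Call:
drive_tool(motion=[10,0,0,0,30,20,0,0,0,30,30,0,0,0,30,40,0,0,0,30,50,0,0,0,30,58,0,0,0,30,63,0,0,0,30,65,0,0,0,30,65,0,0,0,30])

```text
time_s: 43.87
position: [0.5715, 0.0097, 0.1174]
eef_rot: [0.704, 0.059, 0.705, -0.059]
contact_force: [-1.1, 0.1, 0.5]
finger_gap: 0.43
```

```bash
python3 - <<'E'
from h import *
s=cams.snapshot("wrist"); delta([.572,.0092,.113])
E
```

```text
t=43.92 pos [0.5719 0.0096 0.1179] shift [ 4.9 -0.4  0.2] turn 0.0 gap 0.433 F [ 0.2  0.4 -0.1] q7 0.08
```

Release and rise, then back off towards +y for a clear look.

Call:
drive_tool(motion=[4,0,0,0,30,4,0,0,0,30,4,0,0,0,60,4,0,0,0,100,4,0,0,0,100,-20,0,0,0,100,-60,0,0,0,100,-100,0,0,0,100,-140,0,0,0,100,-160,0,0,0,100])

```text
time_s: 44.75
position: [0.5737, 0.009, 0.2832]
eef_rot: [0.707, 0.06, 0.702, -0.059]
contact_force: [0.5, 0.1, -0.3]
finger_gap: 0.944
```

Call:
drive_tool(motion=[0,40,0,0,100,0,80,0,0,100,0,120,0,0,100,0,160,0,0,100,0,200,0,0,100,0,240,0,0,100,0,270,0,0,100,0,280,0,0,100,0,280,0,0,100,0,280,0,0,100])

```text
time_s: 45.58
position: [0.6183, 0.2847, 0.2778]
eef_rot: [0.705, 0.059, 0.705, -0.06]
contact_force: [0.5, -1.7, 0.4]
finger_gap: 1.002
```

```bash
python3 - <<'E'
from h import *
s=cams.snapshot("top"); bluecap(s,None,.126); collars(s,None,"top",z0=.065)
a=cv2.resize(s["img"][205:270,240:380,::-1],(800,371),interpolation=cv2.INTER_CUBIC)
s=cams.snapshot("scene"); bluecap(s,None,.126)
b=cv2.resize(s["img"][195:290,270:420,::-1],None,fx=5.33,fy=5.33,interpolation=cv2.INTER_CUBIC)
x=np.vstack([a[:, :],b[:,:800] if b.shape[1]>=800 else cv2.resize(b,(800,507))]); cv2.imwrite("pics/fin.png",cv2.resize(x,None,fx=.68,fy=.68))
print(pose()[2]["time_s"])
E
```

```text
[275. 232.] 0.76 [0.5873 0.0974] 0.832
[453. 265.] 0.57 [ 0.4989 -0.3377] 0.118
[308. 240.] 0.52 [0.5575 0.0085] 0.091
[326. 171.] 0.25 [ 0.7215 -0.0217] 0.368
[416 363  18  19 305] [ 0.9573 -0.0182] 0.378
45.8333
```

View pics/fin.png

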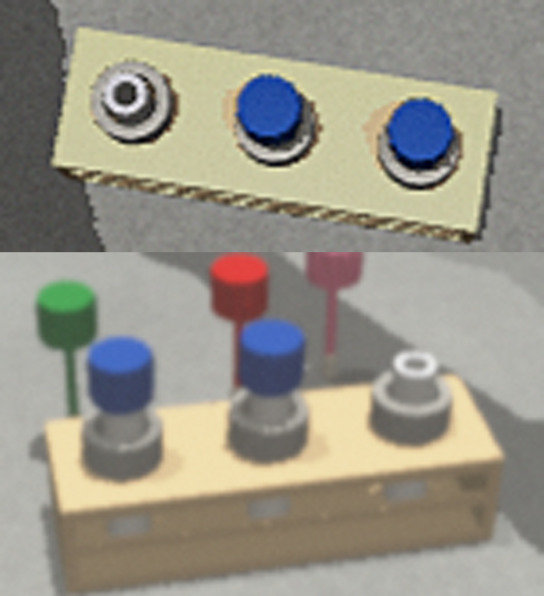

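All three collars lie flat on the deck, and both blue caps sit upright on tubes 0 and 1 (scene crop 120,375 and 272,357). I'm handing in.

```bash
python3 -c "
from plant import env
print(env.sign_off())"
```

```text
the job is handed in; nothing more can be done
None
```

The rack is ready and handed in after about 46 s of the 200 s. All three tubes have a collar down on the deck, and both swabs have a tube of their own.

- **Collars:** I placed them on tubes 2 and 0 first. I then moved the swab out of tube 1 into tube 0 before collaring tube 1. One collar had been knocked about 3 cm aside; I found it again with the wrist camera.
- **Swabs:** the swab from tube 1 is in tube 0, and the stand's swab is in tube 1. Tube 2 has a collar but no swab, since only two blue swabs were present. I left the green, red and pink look-alikes alone.

**Last checks:** the final top and scene pictures show all three collars on the deck and both blue caps upright on the rims. Contact readings stayed at a few newtons throughout.

**Weaker checks:**
- In the last pictures the collar finder picked out only tube 2's collar, because the caps hide most of the other two.
- The final automatic cap fit found nothing usable, so the caps' seating rests on the pictures and the release heights. An earlier fit did place the cap on tube 0.
- I did not check the bottle, jar and dishes separately at the end; the arm never went down near them.

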